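Press the cap of a vial home in a screw press

ROBOT

A 7-joint arm with a two-finger parallel gripper is mounted at the origin on a cart in front of the work surface, level with it; the furniture and walls round the work are solid. World frame = base frame: x ahead of the robot, y to its left, z up, the work surface at z = 0. Lengths are in m, angles in rad, forces in N, time in s.
With the tool pointing down it reaches from about 0.425 to 0.925 m from the base axis. Payload 6.8 kg.
Tool frame: the origin (TCP) lies on the centre line of the jaws, within the pads' length; the fingertips stand 19 mm ahead of it and the grasp point (between the pads) is the TCP (bot.tcp_to_tips is the distance from the TCP to the fingertips, in m); x points along the fingers, y is the direction in which the jaws open and shut, and the axes are right-handed (so a half turn about x gives the same grasp; the last joint's range is limited). The gripper opens to 85 mm and grips with 20 to 120 N. Pads are 22 mm wide; open, the fingers measure 114 mm over their backs; the gripper's body (76 mm by 85 mm) begins 54 mm behind the grasp point. The pads swing forward as they close: fully open they stand 13 mm farther back than shut.
Start: joints at [-1.289, 0.477, 0.022, 1.555, -0.011, 1.109, -0.083], TCP at [0.257, 0.624, 0.25] pointing down, gripper open.
Joint ranges: [-2.96, 2.96], [-0.34, 2.1], [-1.41, 1.46], [0.24, 2.44], [-1.37, 4.51], [0.17, 1.92], [-2.96, 2.96]. Speed limits (rad/s): [2.39, 2.39, 3.14, 3.14, 3.14, 3.14, 3.14].

INTERFACE

Orientations are given as a unit quaternion [w, x, y, z].
In Python, from station import status, eyes, bot gives the robot as it stands.
- The arm moves only by the tool apply_moves, never from a script. Its arguments are lists of equal length, an entry for each row: "travel": the shift along the tool's x, y, z in cm, a list of three; "turn": the turn, a rotation vector about the tool's x, y, z in rad, a list of three; "grip": the closure, from 0 (fully open) to 1 (shut). In form: {"travel": [[tx, ty, tz], ...], "turn": [[wx, wy, wz], ...], "grip": [grip, ...]}. A call has 1 to 8 rows; each row shifts and turns the pose as measured when the row begins, along the tool's axes as they then stand; what a row does not reach is not made up. A row lasts 1/12 s, in which the tool goes at most 41.7 mm and 7.16 degrees, less where a joint would pass 70% of its speed; a pose out of reach is approached as far as the arm can. A call is refused whole if a number of a shift passes 4.17 or a number of a turn 0.125, either way. A call with a gripper value outside its range is refused whole. The fingers move at their own pace and stop on an object; "newtons" is the grip in N (left out, the last holds). Time passes only in rows, so rows that do not move let the fingers close. It gives the time, the measured TCP pose, the force and the opening at its end, in the units of the state.
- status.get_obs(): the state, without advancing time (a new reading comes with each control period).
- eyes.read_camera(name): name is "scene" or "side" or "wrist"; returns the picture (400x640x3 uint8, red, green, blue); there is no depth.
- eyes.calibration(name): a dict with "intrinsics" (3x3 intrinsics, pixels), "xyz" and "attitude" of the camera in the world; the wrist camera has in their place "T_tool_cam" (4x4, takes a point from camera to tool coordinates, whose origin is the TCP and whose axes are the tool frame's). Camera axes: x right, y down, z forward; pixel columns grow to the right and rows downward; lengths in m; the calibration is good to about 2 mm. A picture is of the moment at which its call begins: read the wrist's pose just before it. calibration takes no time and is no camera call.
- bot.hand_in(): hands the job in, once; it reports no verdict.
Trained networks look in the newest picture that a camera, given by its name, has taken for a name from the list of things; names that differ only in an ending like _2 or _b are one class to them, and where a whole thing is asked for, a point or a joint stands for the part that bears it (a point fixed in the world has none). Each returns a list of dicts, best first, with "score" (0 to 1); they miss things now and then, are a little off and sometimes report something else, mostly with a low value. They report only what shows in the picture. A call takes as long as a camera call. They do not tell look-alikes from the thing itself.
- eyes.masks_of(thing, camera): "region" (400x640 bool, what is visible of it) and "rect" ([left, top, right, bottom] in pixels, round what is visible of it).
The state is a dict: "t": time; "q": joint angles; "joint_vel": joint speeds; "joint_torque": joint torques, N m; "eef_pos": TCP position; "tool_rot": TCP orientation; "contact_force": force on the tool from outside, world axes, zero at the start; "torque": the same for the moment, N m; "gripper_width": opening from 0.0 (shut) to 1.0 (fully open).
Only numpy, scipy, OpenCV 4.12 (cv2) and the standard library are available. Lean on these libraries where they do the work, as an engineer would, in place of code of your own. Each camera call takes 0.05 s, during which the arm holds its last target. There are 200 camera calls.

TASK

Stand the small capped vial upright in the round nest of the press's sliding carriage, push the carriage all the way in under the spindle, and turn the T-handle clockwise until the spring-loaded metal tab pops out of the carriage's front face. Stop turning as soon as it pops, because the vial breaks soon after, and let go of the handle, leaving the vial clamped. Do not push the other things on the bench about.

Things in the scene. Friction and masses are not known exactly. Their poses are not given: they have to be found in the camera images.
- vial: Small white bottle with a round cap, 25 mm in diameter, 49 mm tall, 20 g, standing upright: the only small bottle standing in the front half of the bench. When it stands at the right of the press, a tall carton is behind it (beyond x = 0.63, y below -0.27). Origin: centre of its underside, z up.
- press: Grey bench press, fixed. Origin: on the screw axis, at bench height; its x axis points to its rear (away from the robot, within 0.2 rad of world x), z up. The base plate is 100 mm wide, 10 mm high, and reaches from 225 mm before the axis to 65 mm behind it; rails 23 mm high run on both sides of the 60 mm wide carriage. A column stands behind the axis and carries the head.
- head (a point): On the screw axis, at the underside of the head, 110 mm above the bench. The head is 64 mm wide, its top 142 mm above the bench, its front face 28 mm before the axis. A steel spindle with a 23 mm wide foot comes down out of it as the handle is turned. Before any turning the foot hangs 2 to 11 mm above a vial in the nest; how much is not known.
- carriage (a joint): The sliding carriage, m: 0 is all the way out (towards the robot), 0.100 is home against its stop, with the nest under the spindle. It slides along the x axis of the press, starts within 12 mm of 0, takes about 2 N to slide and stays where it is left.
- nest (a point): Centre of the nest's floor, 30 mm above the bench, moving with the carriage. The nest is a white ring on the carriage, bore 31 mm, 41 mm outside, 12 mm deep, open at the top. Axes as those of the press. It is sprung and sinks up to 8 mm under the clamping force.
- post (a point): Upright black post at the carriage's front end for pushing it, 100 mm before the nest: 14 mm thick at the waist, with a round head of 20 mm diameter from 53 to 66 mm above the bench. This point is on its axis, 59.5 mm above the bench.
- handle (a joint): Angle of the T-handle about the vertical screw axis, rad, growing clockwise seen from above (tightening). It starts between 0 and 0.6 and can go to 5.5. The foot comes down 5 mm per rad. Turning takes about 0.12 N m free and up to 0.23 N m under load; the handle stays where it is left. Its height does not change.
- grip (a point): Point on the screw axis inside the T-handle's bar, 168 mm above the bench. The bar is black, 64 mm long (along this point's x axis), 12 mm thick (along its y axis), and reaches from 154 to 178 mm above the bench. To tighten, its x axis turns clockwise seen from above.
- tab (a joint): Plain metal indicator tab (28 mm wide, 10 mm high, in the carriage's front face under the post), m: about 0 while in, 0.012 when popped out towards the robot. It is latched until the vial is pressed with about 14 N, 0.8 to 0.9 rad of turning after first contact, then springs out at once. The force grows by 16 N per rad; at 23 N, about half a radian later, the vial breaks.
- cup: Bystander: specimen cup with a screw lid, 58 mm in diameter, 59 mm tall; it may stand at the left or the right of the press, the vial then standing at the other side. Origin: centre of its underside.
- tape_roll: Bystander: roll of tape lying flat, 100 mm in diameter, 25 mm high. Origin: centre of its underside.
- pen: Bystander: pen lying along its y axis, 142 mm long, near the front edge.
- tube: Bystander: capped sample tube lying along its y axis, 90 mm long, 16 mm thick, near the front edge.
There are look-alikes about, which are no part of the job. What is shaped like the vial but green or red is not meant.

How it is judged:
By the outcome, as a careful person would: the job done as asked, in the order asked, and still so for the second after the job is handed in, with the robot touching nothing.
It also fails if it takes over 72 s, if anything falls off the work surface, if the arm or the gripper's body presses on something with over 40 N, if the wrist force passes 120 N, or if a joint passes its speed limit or range.

## Working session

There is one attempt and no reset: what is moved stays moved. The work goes in short steps, Python scripts to look and compute and a tool call to move; the robot and the scene stay as the last step left them, time stands still between calls to the robot, and variables do not carry over. Pictures are saved under pics/ and viewed, about 8 in all and at most 12, crops included, and the job is handed in when it is done.

Besides the shell and the picture viewer there is one more tool, called after "Call:" by a JSON object that holds its "fn" and its "kwargs". apply_moves: Moves the arm, as the interface text tells. Its arguments: {"type":"object","properties":{"travel":{"type":"array"},"turn":{"type":"array"},"grip":{"type":"array"},"newtons":{"type":"number"}},"required":["travel","turn","grip"]}

```bash
mkdir -p pics; ls; cat > h.py <<'E'
from station import status, eyes, bot
import numpy as np, cv2
from scipy.spatial.transform import Rotation as R
def rot(q): return R.from_quat([q[1],q[2],q[3],q[0]])
def cam(name,obs=None):
    c=eyes.calibration(name); K=np.array(c['intrinsics'])
    if 'T_tool_cam' in c:
        T=np.array(c['T_tool_cam']); o=obs or status.get_obs(); r=rot(o['tool_rot']).as_matrix()
        return K, r@T[:3,:3], r@T[:3,3]+np.array(o['eef_pos'])
    a=np.array(c['attitude']); 
    return K,(a if a.shape==(3,3) else rot(a).as_matrix()),np.array(c['xyz'])
def ray(C,uv,z):
    K,A,p=C; d=A@np.linalg.solve(K,[uv[0],uv[1],1]); return p+d*(z-p[2])/d[2]
def proj(C,P):
    K,A,p=C; x=K@(A.T@(np.array(P)-p)); return x[:2]/x[2]
E
python3 - <<'E'
from h import *
o=status.get_obs(); print({k:np.round(v,3) for k,v in o.items()})
ims=[]
for n in ['scene','side']:
    im=eyes.read_camera(n); cv2.imwrite(f'pics/{n}0.png',im[:,:,::-1]); C=cam(n); print(n,C[2].round(3),C[1].round(2).tolist(),C[0].round(0).tolist())
    for t in ['vial','press','nest','post','grip','cup','tape_roll','pen','tube']:
        for m in eyes.masks_of(t,n)[:4]:
            print(n,t,round(m['score'],2),m['rect'])
print(eyes.calibration('wrist'))
print(eyes.calibration('scene')['attitude'])
E
```

```text
pics
{'t': np.float64(0.0), 'q': array([-1.289,  0.478,  0.022,  1.556, -0.011,  1.109, -0.083]), 'joint_vel': array([ 0.001,  0.   ,  0.   ,  0.001,  0.001, -0.   ,  0.001]), 'joint_torque': array([-1.0000e-03, -5.9646e+01,  1.6080e+00, -2.8120e+01,  1.2000e-02,
        9.0000e-03,  0.0000e+00]), 'eef_pos': array([0.256, 0.624, 0.249]), 'tool_rot': array([ 0.694,  0.136,  0.694, -0.138]), 'contact_force': array([-0.015, -0.154,  0.534]), 'torque': array([-0.003,  0.011, -0.074]), 'gripper_width': np.float64(0.996)}
scene [-0.061 -0.643  0.859] [[0.75, -0.43, 0.5], [-0.66, -0.47, 0.58], [-0.01, -0.77, -0.64]] [[434.0, 0.0, 315.0], [0.0, 434.0, 200.0], [0.0, 0.0, 1.0]]
scene vial 0.72 [386.2, 298.6, 399.6, 318.7]
scene vial 0.63 [433.3, 300.4, 443.1, 321.1]
scene vial 0.58 [369.5, 312.8, 383.3, 337.4]
scene vial 0.54 [415.2, 282.6, 427.3, 298.3]
scene nest 0.71 [324.6, 206.8, 339.9, 217.0]
scene post 0.85 [297.0, 206.5, 342.8, 241.7]
scene grip 0.61 [343.0, 156.6, 361.1, 168.2]
scene cup 0.8 [243.6, 185.2, 261.3, 205.9]
scene cup 0.28 [319.2, 290.7, 347.2, 312.1]
scene tape_roll 0.8 [
[... 679 characters left out ...]
.52 [261.4, 168.6, 274.2, 193.2]
side tape_roll 0.71 [273.1, 151.7, 299.0, 167.0]
side pen 0.63 [262.1, 212.0, 270.4, 236.3]
{'intrinsics': array([[282.45702473,   0.        , 315.88162072],
       [  0.        , 282.45702473, 197.67079078],
       [  0.        ,   0.        ,   1.        ]]), 'T_tool_cam': array([[-1.35834561e-03, -2.93662314e-01,  9.55908259e-01,
        -1.24575709e-01],
       [ 9.99999076e-01, -3.51695456e-04,  1.31295513e-03,
         8.45353538e-04],
       [-4.93768510e-05,  9.55909160e-01,  2.93662521e-01,
        -7.44811128e-02],
       [ 0.00000000e+00,  0.00000000e+00,  0.00000000e+00,
         1.00000000e+00]])}
[-0.39711384  0.84621436 -0.32433218  0.14501893]
```

```bash
python3 - <<'E'
from h import *
im=cv2.imread('pics/scene0.png')[135:345,220:460]; cv2.imwrite('pics/s1.png',cv2.resize(im,None,fx=3.3,fy=2.85,interpolation=cv2.INTER_CUBIC) if 0 else cv2.resize(im,None,fx=2.8,fy=2.8,interpolation=cv2.INTER_CUBIC))
C=cam('scene')
for n,uv,z in [('v1',(393,309),.025),('v2',(438,311),.025),('v3',(376,325),.025),('v4',(421,290),.025),('nest',(332,212),.04),('grip',(352,162),.168),('cup',(252.5,195.5),.03),('cup2',(333,301),.01),('tape',(260,160),.015),('pen',(268,243),.005)]: print(n,ray(C,uv,z).round(3))
C=cam('side')
for n,uv,z in [('nest/vial',(325,209),.04),('v2',(299,277),.03),('v3',(376,303),.025),('v4',(322.5,305),.025),('grip',(348.5,170.5),.168),('cup',(268,181),.03)]: print(n,ray(C,uv,z).round(3))
E
```

```text
v1 [ 0.466 -0.305  0.025]
v2 [ 0.538 -0.377  0.025]
v3 [ 0.406 -0.308  0.025]
v4 [ 0.558 -0.314  0.025]
nest [0.582 0.021 0.04 ]
grip [0.665 0.031 0.168]
cup [0.464 0.245 0.03 ]
cup2 [ 0.388 -0.189  0.01 ]
tape [0.604 0.401 0.015]
pen [0.392 0.074 0.005]
nest/vial [0.583 0.021 0.04 ]
v2 [ 0.38  -0.201  0.03 ]
v3 [ 0.535 -0.373  0.025]
v4 [ 0.398 -0.314  0.025]
grip [0.672 0.032 0.168]
cup [0.469 0.263 0.03 ]
```

View pics/s1.png

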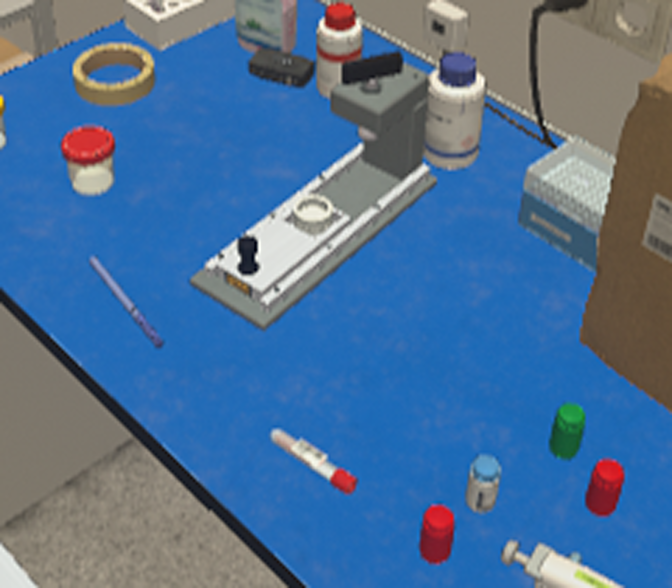

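The vial is the white bottle with the blue cap at scene (393,309), which works out to (0.466, -0.305). Green and red look-alikes stand around it. The nest is at (0.582, 0.021), with the T-bar at about (0.668, 0.031). The tab shows under the post at scene (305,237).

Call:
{"fn": "apply_moves", "kwargs": {"travel": [[0, 0, 0], [0, 0, 0], [0, 0, 0], [0, 0, 0], [0, 0, 0], [0, -3.6, 1.7], [0, -3.6, 1.7], [0, -3.6, 1.7]], "turn": [[-0.1, 0, 0], [-0.1, 0, 0], [-0.1, 0, 0], [-0.1, 0, 0], [-0.1, 0, 0], [0, 0, 0], [0, 0, 0], [0, 0, 0]], "grip": [0, 0, 0, 0, 0, 0, 0, 0]}}

```text
t: 1.67
eef_pos: [0.3137, 0.5305, 0.2491]
tool_rot: [0.703, -0.052, 0.707, 0.056]
contact_force: [0.9, 0.5, 0.3]
gripper_width: 0.996
```

```bash
cat >> h.py <<'E'
def plan(xyz=None,yaw=0.):
    o=status.get_obs(); r=rot(o['tool_rot']); p=np.array(o['eef_pos'])
    g=R.from_euler('z',yaw)*R.from_euler('y',np.pi/2)
    z=r.as_matrix()[:,2]
    print('t',round(float(o['t']),2),'pos',p.round(4),'yaw',round(float(np.arctan2(z[1],z[0])),3),'F',np.round(o['contact_force'],1),'M',np.round(o['torque'],2),'w',round(float(o['gripper_width']),3),'q7',round(float(o['q'][6]),2))
    print('turn',(r.inv()*g).as_rotvec().round(3))
    if xyz is not None: print('shift now cm',(r.inv().apply(np.array(xyz)-p)*100).round(2),'| after turn',(g.inv().apply(np.array(xyz)-p)*100).round(2))
E
python3 -c "
from h import *
plan([.5,.1,.25],.12)"
```

```text
t 1.67 pos [0.3137 0.5305 0.2491] yaw 0.153 F [0.9 0.5 0.3] M [ 0.03 -0.01  0.03] w 0.996 q7 0.56
turn [ 0.033 -0.004 -0.006]
shift now cm [ -0.41 -45.39  11.83] | after turn [ -0.09 -44.97  13.34]
```

Call:
{"fn": "apply_moves", "kwargs": {"travel": [[0, -3.8, 1.2], [0, -3.8, 1.2], [0, -3.8, 1.2], [0, -3.8, 1.2], [0, -3.8, 1.2], [0, -3.8, 1.2], [0, -3.8, 1.2], [0, -3.8, 1.2]], "turn": [[0.03, 0, 0], [0, 0, 0], [0, 0, 0], [0, 0, 0], [0, 0, 0], [0, 0, 0], [0, 0, 0], [0, 0, 0]], "grip": [0, 0, 0, 0, 0, 0, 0, 0]}}

```text
t: 2.33
eef_pos: [0.4525, 0.228, 0.2481]
tool_rot: [0.706, -0.04, 0.706, 0.047]
contact_force: [1.0, 1.1, -0.0]
gripper_width: 1.001
```

Call:
{"fn": "apply_moves", "kwargs": {"travel": [[0, -3.8, 1.0], [0, -3.8, 1.0], [0, -3.8, 1.0], [0, -4.0, 0], [0, -4.0, 0], [0, -4.0, 0], [0, -4.0, 0], [0, -4.0, 0]], "turn": [[0, 0, 0], [0, 0, 0], [0, 0, 0], [0, 0, 0], [0, 0, 0], [0, 0, 0], [0, 0, 0], [0, 0, 0]], "grip": [0, 0, 0, 0, 0, 0, 0, 0]}}

```text
t: 3.0
eef_pos: [0.5248, -0.0939, 0.248]
tool_rot: [0.709, -0.04, 0.703, 0.048]
contact_force: [0.9, 0.2, -0.3]
gripper_width: 1.005
```

```bash
python3 -c "
from h import *
plan([.466,-.305,.15],.12)
im=eyes.read_camera('wrist');cv2.imwrite('pics/w0.png',im[:,:,::-1])"
```

```text
t 3.0 pos [ 0.5248 -0.0939  0.248 ] yaw 0.124 F [ 0.9  0.2 -0.3] M [-0.01 -0.02 -0.02] w 1.005 q7 1.85
turn [ 0.004  0.009 -0.011]
shift now cm [  9.5  -20.33  -8.53] | after turn [  9.8  -20.25  -8.37]
```

Call:
{"fn": "apply_moves", "kwargs": {"travel": [[1.2, -3.3, -1.4], [1.2, -3.3, -1.4], [1.2, -3.3, -1.4], [1.2, -3.3, -1.4], [1.2, -3.3, -1.4], [1.2, -3.3, -1.4], [0, 0, 0]], "turn": [[0, 0, -0.01], [0, 0, 0], [0, 0, 0], [0, 0, 0], [0, 0, 0], [0, 0, 0], [0, 0, 0]], "grip": [0.3, 0.3, 0.3, 0.3, 0.3, 0.3, 0.3]}}

```text
t: 3.63
eef_pos: [0.4656, -0.315, 0.1776]
tool_rot: [0.713, -0.042, 0.699, 0.036]
contact_force: [0.5, -0.7, 0.8]
gripper_width: 0.701
```

```bash
cat > m.py <<'E'
from h import *
import sys
def look(thing,name,save=None,z=None):
    C=cam(name); im=eyes.read_camera(name)
    if save: cv2.imwrite(f'pics/{save}.png',im[:,:,::-1])
    for m in eyes.masks_of(thing,name)[:5]:
        u0,v0,u1,v1=m['rect']; col=im[m['region']].mean(0).round() 
        print(thing,round(m['score'],2),np.round(m['rect']),col, ray(C,((u0+u1)/2,(v0+v1)/2),z).round(4))
    return C,im
E
python3 -c "
from m import *
plan([.466,-.305,.036],.12)
look('vial','wrist','w1',.025)"
```

```text
t 3.63 pos [ 0.4656 -0.315   0.1776] yaw 0.11 F [ 0.5 -0.7  0.8] M [ 0.01  0.09 -0.04] w 0.701 q7 2.33
turn [-0.01   0.018  0.009]
shift now cm [14.15  1.12 -0.11] | after turn [14.16  0.99  0.16]
vial 0.84 [255. 228. 273. 265.] [130.  41.  43.] [ 0.5416 -0.3641  0.025 ]
vial 0.72 [321. 175. 343. 206.] [122. 151. 175.] [ 0.4701 -0.2989  0.025 ]
vial 0.56 [316. 110. 347. 142.] [198.  72.  76.] [ 0.407 -0.307  0.025]
```

View pics/w1.png

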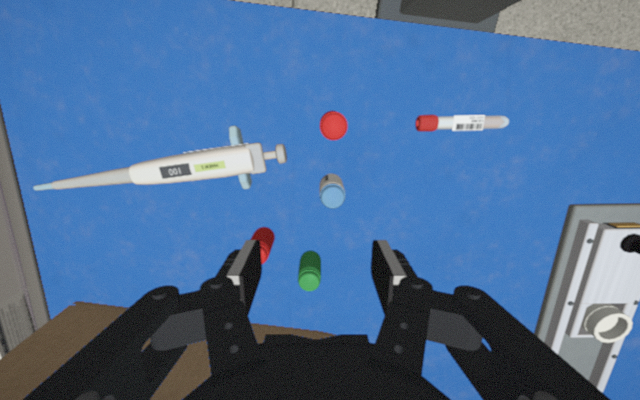

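The blue-capped vial is at wrist pixel (332,190), in line with the jaws. The red look-alikes are at (333,125) and (262,245), and the green one is at (310,270).

```bash
python3 -c "
from h import *
C=cam('wrist')
print(ray(C,(332.3,198),.049),ray(C,(332,190.5),.025),ray(C,(332,176),0.002))
plan([.469,-.299,.10],.11)"
```

```text
[ 0.47435748 -0.29328418  0.049     ] [ 0.47413855 -0.29242232  0.025     ] [ 0.46455501 -0.29257797  0.002     ]
t 3.73 pos [ 0.469  -0.3095  0.1786] yaw 0.115 F [1.3 0.8 0.4] M [0.02 0.01 0.01] w 0.699 q7 2.33
turn [0.005 0.021 0.006]
shift now cm [ 7.86  1.09 -0.04] | after turn [7.86 1.04 0.11]
```

Call:
{"fn": "apply_moves", "kwargs": {"travel": [[2.0, 0.3, 0], [2.0, 0.3, 0], [2.0, 0.3, 0], [1.8, 0.2, 0], [0, 0, 0], [0, 0, 0]], "turn": [[0, 0.02, 0.005], [0, 0, 0], [0, 0, 0], [0, 0, 0], [0, 0, 0], [0, 0, 0]], "grip": [0.3, 0.3, 0.3, 0.3, 0.3, 0.3]}}

```text
t: 4.23
eef_pos: [0.4764, -0.2902, 0.1018]
tool_rot: [0.709, -0.044, 0.702, 0.045]
contact_force: [-0.4, -1.1, 0.7]
gripper_width: 0.704
```

```bash
python3 -c "
from m import *
look('vial','wrist','w2',.025)
plan([.469,-.299,.037],.115)"
```

```text
vial 0.96 [257. 278. 295. 333.] [ 56. 116.  73.] [ 0.5647 -0.3123  0.025 ]
vial 0.79 [285. 181. 321. 227.] [122. 151. 174.] [ 0.4711 -0.2997  0.025 ]
vial 0.77 [281.  89. 323. 134.] [201.  70.  72.] [ 0.4054 -0.3078  0.025 ]
vial 0.75 [186. 248. 228. 294.] [136.  44.  48.] [ 0.5378 -0.3707  0.025 ]
vial 0.37 [566. 222. 640. 400.] [128. 130. 132.] [ 0.5346 -0.0346  0.025 ]
t 4.33 pos [ 0.4766 -0.2907  0.1024] yaw 0.126 F [ 0.   0.5 -0.3] M [-0.03  0.    0.01] w 0.702 q7 2.34
turn [0.011 0.01  0.001]
shift now cm [ 6.53 -0.72 -0.92] | after turn [ 6.54 -0.74 -0.85]
```

Call:
{"fn": "apply_moves", "kwargs": {"travel": [[0, -0.8, -0.8], [1.6, 0, 0], [2.2, 0, 0], [2.2, 0, 0], [0.5, 0, 0], [0, 0, 0]], "turn": [[0.01, 0.01, 0], [0, 0, 0], [0, 0, 0], [0, 0, 0], [0, 0, 0], [0, 0, 0]], "grip": [0.3, 0.3, 0.3, 0.3, 0.3, 0.3]}}

```text
t: 4.83
eef_pos: [0.4736, -0.3065, 0.0441]
tool_rot: [0.71, -0.043, 0.702, 0.036]
contact_force: [-0.3, -0.4, -0.4]
gripper_width: 0.698
```

```bash
python3 -c "
from m import *
plan([.470,-.2995,.037],.12)
look('vial','wrist','w3',.025)"
```

```text
t 4.83 pos [ 0.4736 -0.3065  0.0441] yaw 0.112 F [-0.3 -0.4 -0.4] M [ 0.02 -0.01  0.02] w 0.698 q7 2.39
turn [-0.008  0.011  0.01 ]
shift now cm [ 0.7   0.74 -0.29] | after turn [ 0.71  0.74 -0.28]
vial 0.93 [304.  92. 360. 155.] [202.  70.  69.] [ 0.4053 -0.3056  0.025 ]
vial 0.83 [174. 341. 209. 382.] [181.  59.  58.] [ 0.5656 -0.3775  0.025 ]
vial 0.63 [304. 209. 355. 282.] [121. 146. 165.] [ 0.4711 -0.2986  0.025 ]
```

Call:
{"fn": "apply_moves", "kwargs": {"travel": [[0.3, 0.7, -0.3], [0.4, 0, 0], [0, 0, 0], [0, 0, 0], [0, 0, 0], [0, 0, 0], [0, 0, 0], [0, 0, 0]], "turn": [[0, 0.01, 0.005], [0, 0, 0], [0, 0, 0], [0, 0, 0], [0, 0, 0], [0, 0, 0], [0, 0, 0], [0, 0, 0]], "grip": [0.3, 0.3, 0.5, 0.9, 0.9, 0.9, 0.9, 0.9], "newtons": 30}}

```text
t: 5.6
eef_pos: [0.4727, -0.3006, 0.0421]
tool_rot: [0.709, -0.043, 0.703, 0.037]
contact_force: [-0.1, 0.1, 0.4]
gripper_width: 0.27
```

```bash
python3 -c "
from m import *
plan([.470,-.2995,.037],.12)"
```

```text
t 5.6 pos [ 0.4727 -0.3006  0.0421] yaw 0.112 F [-0.1  0.1  0.4] M [ 0.03 -0.    0.03] w 0.27 q7 2.38
turn [-0.008  0.007  0.009]
shift now cm [ 0.51  0.14 -0.25] | after turn [ 0.51  0.14 -0.25]
```

Call:
{"fn": "apply_moves", "kwargs": {"travel": [[-3, 0, 0], [-3.5, 0, 0], [-3.5, 1, 0], [-3, 3.8, 0.3], [0, 4, 0.3], [0, 4, 0.3], [0, 4, 0.3], [0, 4, 0.3]], "turn": [[0, 0, 0], [0, 0, 0], [0, 0, 0], [0, 0, 0], [0, 0, 0], [0, 0, 0], [0, 0, 0], [0, 0, 0]], "grip": [0.9, 0.9, 0.9, 0.9, 0.9, 0.9, 0.9, 0.9]}}

```text
t: 6.27
eef_pos: [0.464, -0.1002, 0.1727]
tool_rot: [0.71, -0.037, 0.702, 0.028]
contact_force: [1.0, 0.8, -0.8]
gripper_width: 0.268
```

Call:
{"fn": "apply_moves", "kwargs": {"travel": [[0, 4, 0.2], [0, 3, 0], [0, 0, 0], [0, 0, 0]], "turn": [[0, 0, 0], [0, 0, 0], [0, 0, 0], [0, 0, 0]], "grip": [0.9, 0.9, 0.9, 0.9]}}

```text
t: 6.6
eef_pos: [0.4585, -0.0176, 0.1726]
tool_rot: [0.711, -0.04, 0.701, 0.034]
contact_force: [0.4, -0.3, -0.1]
gripper_width: 0.271
```

```bash
python3 -c "
from m import *
plan([.582,.021,.15],.12)
look('nest','wrist','w4',.042)
look('post','wrist',None,.06)
look('grip','wrist',None,.178)
plan()"
```

```text
t 6.6 pos [ 0.4585 -0.0176  0.1726] yaw 0.106 F [ 0.4 -0.3 -0.1] M [-0.06 -0.02  0.  ] w 0.271 q7 1.65
turn [-0.014  0.013  0.01 ]
shift now cm [ 2.4   2.56 12.66] | after turn [ 2.26  2.36 12.72]
nest 0.75 [332. 289. 351. 324.] [190. 190. 183.] [0.5839 0.0231 0.042 ]
post 0.61 [322. 201. 381. 326.] [167. 168. 170.] [0.5206 0.0209 0.06  ]
post 0.5 [358.  98. 498. 141.] [120. 134. 175.] [0.384  0.0639 0.06  ]
t 6.9 pos [ 0.4587 -0.0206  0.1725] yaw 0.099 F [-0.3  0.2 -0.5] M [ 0.01 -0.01  0.02] w 0.272 q7 1.65
turn [0.099 0.013 0.01 ]
```

View pics/w4.png

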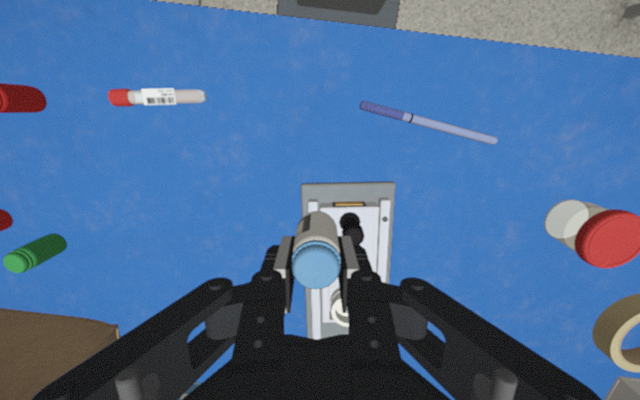

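The vial is held upright. The post head is at wrist (350,221), the base plate's front corners are at (302,183) and (395,183), and the nest ring shows partly at (342,307).

```bash
python3 - <<'E'
from h import *
class O(dict): pass
o=dict(eef_pos=[0.4585,-0.0176,0.1726],tool_rot=[0.711,-0.04,0.701,0.034])
C=cam('wrist',o)
a,b=ray(C,(302,183.5),.01),ray(C,(395,183.5),.01); print('corners',a,b,np.linalg.norm(a-b),'yaw',np.arctan2(-(b-a)[0],(b-a)[1]), 'mid',(a+b)/2)
print('post',ray(C,(350.5,221),.066), 'tab',ray(C,(348,204),.02))
im=cv2.imread('pics/scene0.png'); S=cam('scene')
# press axis from head of T etc
from station import eyes
eyes.read_camera('scene')
for t in ['post','nest','grip']:
    for m in eyes.masks_of(t,'scene')[:1]: cv2.imwrite(f'pics/m_{t}.png',m['region']*255); print(t,m['rect'],m['score'])
c=cv2.resize(im[145:255,280:370],None,fx=6,fy=5.4,interpolation=cv2.INTER_CUBIC) if 0 else cv2.resize(im[145:255,280:370],None,fx=5.4,fy=5.4,interpolation=cv2.INTER_CUBIC)
d=cv2.resize(cv2.imread('pics/w4.png')[175:340,290:410],None,fx=2.4,fy=3.6*1,interpolation=cv2.INTER_CUBIC) if 0 else cv2.resize(cv2.imread('pics/w4.png')[175:340,300:380],None,fx=3.6,fy=3.6,interpolation=cv2.INTER_CUBIC)
cv2.imwrite('pics/c1.png',np.hstack([c[:594],d[:594]]))
E
```

```text
corners [ 0.4610991  -0.03259771  0.01      ] [0.45071571 0.06407544 0.01      ] 0.09722917661584941 yaw 0.10699699985975782 mid [0.4559074  0.01573887 0.01      ]
post [0.47519022 0.0145827  0.066     ] tab [0.4751161 0.0169773 0.02     ]
post [296.1, 204.0, 342.3, 241.9] 0.91
nest [317.8, 291.8, 349.2, 310.9] 0.6
grip [345.0, 156.4, 361.1, 167.8] 0.72[ WARN:0@2.466] global loadsave.cpp:1063 imwrite_ Unsupported depth image for selected encoder is fallbacked to CV_8U.
```

View pics/c1.png

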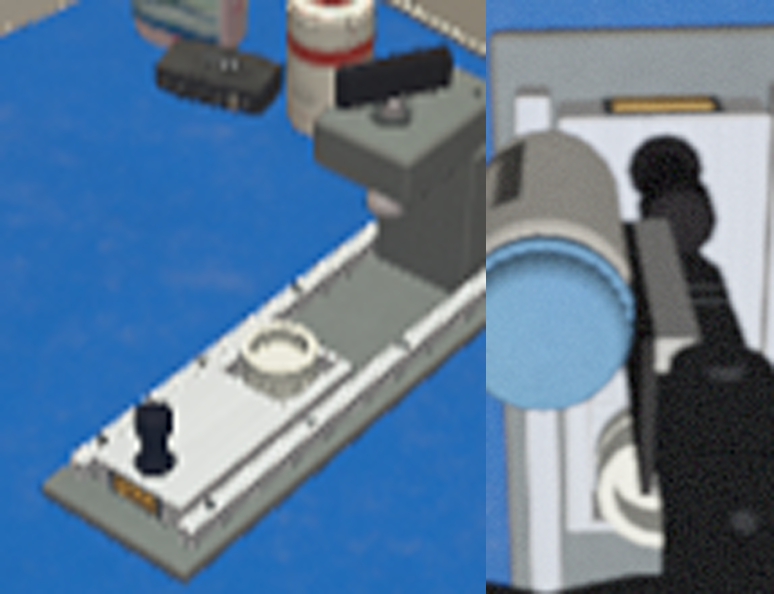

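Call:
{"fn": "apply_moves", "kwargs": {"travel": [[0, -4, 2], [0, -3.5, 2], [0, 0, 0], [0, 0, 0], [0, 0, 0], [0, 0, 0]], "turn": [[0, 0.013, 0.01], [0, 0, 0], [0, 0, 0], [0, 0, 0], [0, 0, 0], [0, 0, 0]], "grip": [0.9, 0.9, 0.9, 0.9, 0.9, 0.9]}}

```text
t: 7.6
eef_pos: [0.5053, -0.0894, 0.1723]
tool_rot: [0.705, -0.036, 0.707, 0.037]
contact_force: [-0.6, 0.2, -0.0]
gripper_width: 0.267
```

```bash
python3 - <<'E'
from m import *
plan()
o=status.get_obs(); print(o['eef_pos'],o['tool_rot'])
C,im=look('nest','wrist','w5',.042)
plan()
# ring: bright warm pixels near
u,v=proj(C,(.583,.022,.042)); print('nest px',u,v)
u0=int(np.clip(u-60,0,520)); v0=int(np.clip(v-90,0,280)); print('crop',u0,v0)
cv2.imwrite('pics/c2.png',cv2.resize(im[v0:v0+120,u0:u0+120,::-1],None,fx=5,fy=5,interpolation=cv2.INTER_CUBIC))
o2=dict(eef_pos=[0.4585,-0.0176,0.1726],tool_rot=[0.711,-0.04,0.701,0.034])
print('post',ray(cam('wrist',o2),(353.9,234.7),.066))
print('nest scene',ray(cam('scene'),(332.2,209.3),.042))
E
```

```text
t 7.6 pos [ 0.5053 -0.0894  0.1723] yaw 0.103 F [-0.6  0.2 -0. ] M [ 0.03 -0.03 -0.03] w 0.267 q7 1.86
turn [ 0.103 -0.002 -0.001]
[ 0.50525224 -0.08944217  0.17228372] [ 0.70536425 -0.03611973  0.70697282  0.03668882]
nest 0.9 [398. 258. 442. 289.] [184. 184. 178.] [0.5793 0.027  0.042 ]
t 7.7 pos [ 0.5052 -0.089   0.1724] yaw 0.104 F [-0.9 -0.  -0.4] M [ 0.01 -0.02 -0.03] w 0.274 q7 1.86
turn [ 0.104 -0.002 -0.001]
nest px 414.58796832718343 276.16359131730894
crop 354 186
post [0.48793016 0.01947969 0.066     ]
nest scene [0.58857468 0.02729286 0.042     ]
```

View pics/c2.png

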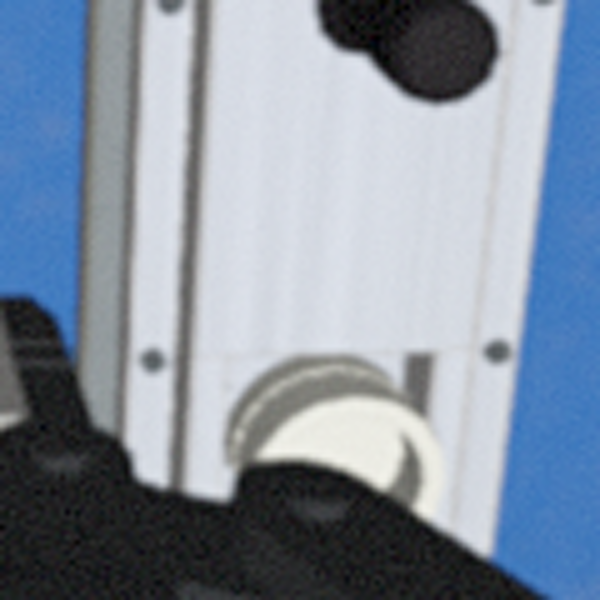

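Post head is centred at about (442.0,195.6) in the full image. The nest's rim is centred at about (422.4,285.6), and the rail screws are at (388,186.6)/(384.4,258) and (463,186)/(453.4,256.2).

```bash
python3 - <<'E'
from h import *
C=cam('wrist')
p=ray(C,(442,195.6),.066); n=ray(C,(422.4,285.6),.042)
print('post',p,'nest',n,'d',np.linalg.norm((n-p)[:2]),'yaw',np.arctan2(*(n-p)[1::-1]))
for a,b in [((388,186.6),(384.4,258)),((463,186),(453.4,256.2))]:
    A,B=ray(C,a,.023),ray(C,b,.023); print('screws',A,B,np.arctan2(*(B-A)[1::-1]))
for q in ((371.6,186),(369.8,246)):print('edge',ray(C,q,.01))
plan([.584,.0225,.15],.11)
E
```

```text
post [0.48884889 0.01860273 0.066     ] nest [0.59310394 0.03305351 0.042     ] d 0.10525179031516682 yaw 0.13773225545467768
screws [ 0.49585289 -0.01617837  0.023     ] [ 0.57531914 -0.00580107  0.023     ] 0.12985264733427795
screws [0.48745526 0.05855839 0.023     ] [0.56545848 0.0682634  0.023     ] 0.12378193499659786
edge [ 0.5000367  -0.02963809  0.01      ]
edge [ 0.56895345 -0.02044342  0.01      ]
t 7.7 pos [ 0.5052 -0.089   0.1724] yaw 0.104 F [-0.9 -0.  -0.4] M [ 0.01 -0.02 -0.03] w 0.274 q7 1.86
turn [-0.006 -0.002 -0.001]
shift now cm [ 2.23 10.27  9.  ] | after turn [ 2.24 10.21  9.06]
```

```bash
python3 - <<'E'
from h import *
o2=dict(eef_pos=[0.4585,-0.0176,0.1726],tool_rot=[0.711,-0.04,0.701,0.034])
c=ray(cam('wrist',o2),(316.5,265),.1796); print('cap rel tool cm',rot(o2['tool_rot']).inv().apply(c-np.array(o2['eef_pos']))*100)
plan([.591,.032,.12],.128)
E
```

```text
cap rel tool cm [-0.70770162  0.1056528  -0.48476303]
t 7.7 pos [ 0.5052 -0.089   0.1724] yaw 0.104 F [-0.9 -0.  -0.4] M [ 0.01 -0.02 -0.03] w 0.274 q7 1.86
turn [-0.024 -0.002 -0.001]
shift now cm [ 5.23 11.13  9.81] | after turn [ 5.24 10.9  10.06]
```

Call:
{"fn": "apply_moves", "kwargs": {"travel": [[0.5, 3.8, 3.4], [0.8, 3.7, 3.4], [1.5, 3.4, 3.2], [1.5, 0, 0], [1, 0, 0], [0, 0, 0], [0, 0, 0]], "turn": [[-0.024, 0, 0], [0, 0, 0], [0, 0, 0], [0, 0, 0], [0, 0, 0], [0, 0, 0], [0, 0, 0]], "grip": [0.9, 0.9, 0.9, 0.9, 0.9, 0.9, 0.9]}}

```text
t: 8.28
eef_pos: [0.5813, 0.0259, 0.1216]
tool_rot: [0.705, -0.045, 0.706, 0.048]
contact_force: [-0.3, -0.4, 1.1]
gripper_width: 0.27
```

```bash
python3 - <<'E'
from h import *
plan([.592,.0324,.094],.128)
E
```

```text
t 8.28 pos [0.5813 0.0259 0.1216] yaw 0.133 F [-0.3 -0.4  1.1] M [-0.02  0.01 -0.02] w 0.27 q7 1.71
turn [ 0.005 -0.    -0.005]
shift now cm [2.77 0.49 1.14] | after turn [2.76 0.51 1.14]
```

Call:
{"fn": "apply_moves", "kwargs": {"travel": [[1, 0.5, 1.1], [1.5, 0, 0.2], [0, 0, 0], [0, 0, 0]], "turn": [[0, 0, 0], [0, 0, 0], [0, 0, 0], [0, 0, 0]], "grip": [0.9, 0.9, 0.9, 0.9]}}

```text
t: 8.62
eef_pos: [0.5926, 0.0291, 0.0994]
tool_rot: [0.706, -0.044, 0.705, 0.046]
contact_force: [-0.0, -0.1, -0.3]
gripper_width: 0.27
```

```bash
python3 - <<'E'
from h import *
plan([.592,.0324,.094],.128)
w=eyes.read_camera('wrist'); s=eyes.read_camera('scene'); d=eyes.read_camera('side')
plan()
f=lambda im,u,v,h,k: cv2.resize(im[v-h:v+h,u-h:u+h,::-1],(k,k),interpolation=cv2.INTER_CUBIC)
C=[cam(n) for n in ('scene','side')]
P=[proj(c,(.59,.032,.06)).astype(int) for c in C]; print(P)
a=np.hstack([f(s,*P[0],30,390),f(d,*P[1],30,390)])
wc=cv2.resize(w[180:340,200:440,::-1],(300,200))
cv2.imwrite('pics/c3.png',a); cv2.imwrite('pics/w6.png',w[:,:,::-1])
E
```

```text
t 8.62 pos [0.5926 0.0291 0.0994] yaw 0.127 F [-0.  -0.1 -0.3] M [-0.07 -0.04 -0.03] w 0.27 q7 1.71
turn [-0.001  0.001 -0.004]
shift now cm [ 0.54  0.33 -0.02] | after turn [ 0.54  0.33 -0.01]
t 8.77 pos [0.5927 0.0292 0.0996] yaw 0.128 F [0.2 0.2 0.4] M [-0.    0.02  0.01] w 0.27 q7 1.71
turn [ 0.128  0.001 -0.004]
[array([331, 203]), array([325, 202])]
```

View pics/c3.png

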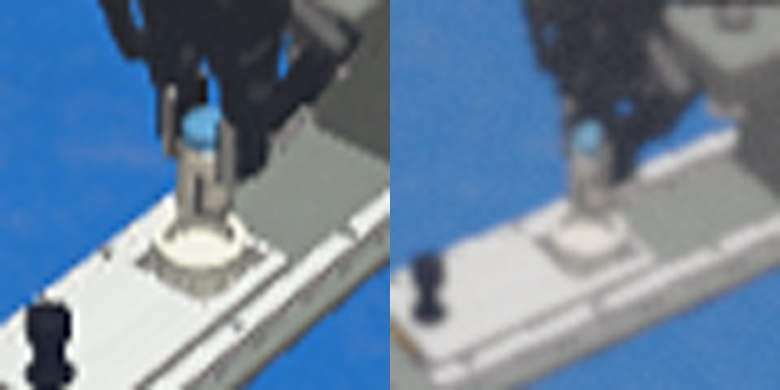

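Both views show the vial just above the ring and nearly concentric with it, about 2 mm off toward -y. I'll correct that and lower it.

Call:
{"fn": "apply_moves", "kwargs": {"travel": [[0.3, 0.35, -0.1], [0.5, 0, 0], [0.5, 0, 0], [0.5, 0, 0], [0, 0, 0], [0, 0, 0]], "turn": [[0, 0, 0], [0, 0, 0], [0, 0, 0], [0, 0, 0], [0, 0, 0], [0, 0, 0]], "grip": [0.9, 0.9, 0.9, 0.9, 0.9, 0.9]}}

```text
t: 9.27
eef_pos: [0.5914, 0.0326, 0.082]
tool_rot: [0.707, -0.043, 0.704, 0.046]
contact_force: [-0.3, -0.1, 0.6]
gripper_width: 0.272
```

```bash
python3 - <<'E'
from h import *
plan([.5915,.032,.073],.128)
E
```

```text
t 9.27 pos [0.5914 0.0326 0.082 ] yaw 0.127 F [-0.3 -0.1  0.6] M [-0.02 -0.03 -0.03] w 0.272 q7 1.71
turn [-0.001  0.004 -0.004]
shift now cm [ 0.9  -0.06 -0.  ] | after turn [ 0.9  -0.06  0.  ]
```

Call:
{"fn": "apply_moves", "kwargs": {"travel": [[0.4, 0, 0], [0.4, 0, 0], [0.3, 0, 0], [0, 0, 0]], "turn": [[0, 0, 0], [0, 0, 0], [0, 0, 0], [0, 0, 0]], "grip": [0.9, 0.9, 0.9, 0.9]}}

```text
t: 9.6
eef_pos: [0.592, 0.0326, 0.0703]
tool_rot: [0.707, -0.043, 0.704, 0.046]
contact_force: [-1.2, -0.9, 4.1]
gripper_width: 0.273
```

Call:
{"fn": "apply_moves", "kwargs": {"travel": [[0, 0, 0], [0, 0, 0], [0, 0, 0], [0, 0, 0], [-2, 0, 0], [-3, 0, 0], [-3, 0, -2], [0, 0, -3]], "turn": [[0, 0, 0], [0, 0, 0], [0, 0, 0], [0, 0, 0], [0, 0, 0], [0, 0, 0], [0, 0, 0], [0, 0, 0]], "grip": [0.5, 0.5, 0.5, 0.5, 0.5, 0.5, 0.5, 0.5]}}

```text
t: 10.27
eef_pos: [0.5447, 0.0267, 0.1511]
tool_rot: [0.707, -0.044, 0.704, 0.046]
contact_force: [0.1, 0.3, 0.4]
gripper_width: 0.499
```

```bash
python3 - <<'E'
from h import *
w=eyes.read_camera('wrist'); s=eyes.read_camera('scene'); d=eyes.read_camera('side')
plan([.42,.01,.10],.128)
f=lambda im,u,v,h,k: cv2.resize(im[v-h:v+h,u-h:u+h,::-1],(k,k),interpolation=cv2.INTER_CUBIC)
cv2.imwrite('pics/c4.png',np.hstack([f(s,331,203,30,390),f(d,325,202,30,390)])); cv2.imwrite('pics/w7.png',w[:,:,::-1]); cv2.imwrite('pics/s2.png',s[:,:,::-1])
E
```

```text
t 10.42 pos [0.5387 0.026  0.1468] yaw 0.128 F [ 0.7 -0.9  0.4] M [ 0.02 -0.04 -0.02] w 0.499 q7 1.67
turn [-0.    -0.005 -0.004]
shift now cm [  4.75  -0.1  -11.95] | after turn [  4.68  -0.07 -11.98]
```

View pics/c4.png

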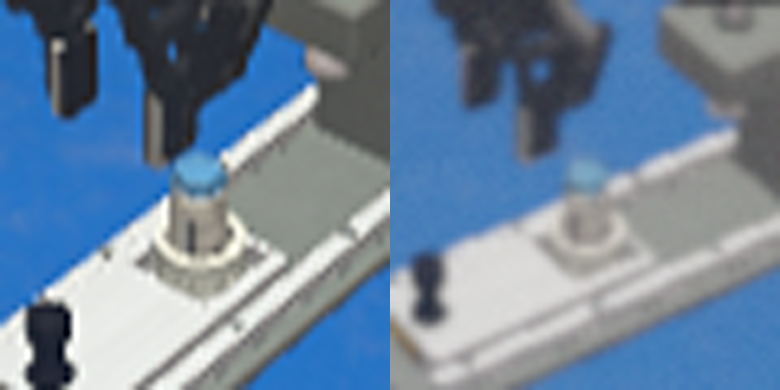

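The vial stands upright in the nest. Next I'll move behind the post with the gripper closed.

Call:
{"fn": "apply_moves", "kwargs": {"travel": [[0, 0, -3], [0, 0, -3.2], [1.0, 0, -2.5], [2.0, 0, 0], [2.5, 0, 0], [1.5, 0, 0], [0, 0, 0], [0, 0, 0]], "turn": [[0, 0, 0], [0, 0, 0], [0, 0, 0], [0, 0, 0], [0, 0, 0], [0, 0, 0], [0, 0, 0], [0, 0, 0]], "grip": [1, 1, 1, 1, 1, 1, 1, 1]}}

```text
t: 11.08
eef_pos: [0.4544, 0.0163, 0.0744]
tool_rot: [0.706, -0.044, 0.705, 0.047]
contact_force: [0.4, -0.4, 1.0]
gripper_width: -0.002
```

```bash
python3 - <<'E'
from m import *
plan([.454,.0145,.069],.128)
C,im=look('post','wrist','w8',.06)
E
```

```text
t 11.08 pos [0.4544 0.0163 0.0744] yaw 0.129 F [ 0.4 -0.4  1. ] M [0.02 0.   0.04] w -0.002 q7 1.7
turn [ 0.001  0.001 -0.003]
shift now cm [ 0.54 -0.18 -0.07] | after turn [ 0.54 -0.18 -0.07]
post 0.77 [268. 248. 356. 341.] [173. 175. 179.] [0.4815 0.0185 0.06  ]
```

Call:
{"fn": "apply_moves", "kwargs": {"travel": [[0.5, -0.2, 0.5], [0, 0, 1.0], [0, 0, 1.5], [0, 0, 1.5], [0, 0, 1.5], [0, 0, 1.5], [0, 0, 1.5], [0, 0, 1.0]], "turn": [[0, 0, 0], [0, 0, 0], [0, 0, 0], [0, 0, 0], [0, 0, 0], [0, 0, 0], [0, 0, 0], [0, 0, 0]], "grip": [1, 1, 1, 1, 1, 1, 1, 1]}}

```text
t: 11.85
eef_pos: [0.5555, 0.0274, 0.0712]
tool_rot: [0.702, -0.044, 0.709, 0.047]
contact_force: [-2.6, -0.6, 0.2]
gripper_width: 0.002
```

```bash
python3 - <<'E'
from m import *
plan([.566,.0295,.069],.128)
E
```

```text
t 11.85 pos [0.5555 0.0274 0.0712] yaw 0.129 F [-2.6 -0.6  0.2] M [-0.06  0.57 -0.02] w 0.002 q7 1.72
turn [ 0.001 -0.01  -0.006]
shift now cm [0.21 0.08 1.07] | after turn [0.22 0.08 1.06]
```

Contact force is about 2.6 N, as expected for sliding. I'll continue gently to the stop.

Call:
{"fn": "apply_moves", "kwargs": {"travel": [[0.1, 0, 0.4], [0, 0, 0.4], [0, 0, 0.4], [0, 0, 0.4]], "turn": [[0, -0.01, 0], [0, 0, 0], [0, 0, 0], [0, 0, 0]], "grip": [1, 1, 1, 1]}}

```text
t: 12.18
eef_pos: [0.5584, 0.0274, 0.0682]
tool_rot: [0.693, -0.043, 0.718, 0.047]
contact_force: [-14.0, 0.1, 11.9]
gripper_width: -0.003
```

Call:
{"fn": "apply_moves", "kwargs": {"travel": [[0, 0, 0.4], [0, 0, 0.4]], "turn": [[0, 0, 0], [0, 0, 0]], "grip": [1, 1]}}

```text
t: 12.35
eef_pos: [0.5585, 0.0273, 0.0675]
tool_rot: [0.686, -0.043, 0.725, 0.047]
contact_force: [-13.2, -1.8, 10.8]
gripper_width: 0.001
```

Call:
{"fn": "apply_moves", "kwargs": {"travel": [[0, 0, -1], [0, 0, -2.5], [-3, 0, 0], [-4, 0, 0], [-4, 0, 0], [-4, 0, 0], [0, 0, 0], [0, 0, 0]], "turn": [[0, -0.03, 0], [0, -0.03, 0], [0, 0, 0], [0, 0, 0], [0, 0, 0], [0, 0, 0], [0, 0, 0], [0, 0, 0]], "grip": [0.5, 0.5, 0.5, 0.5, 0.5, 0.5, 0.5, 0.5]}}

```text
t: 13.02
eef_pos: [0.5223, 0.0205, 0.2262]
tool_rot: [0.709, -0.041, 0.702, 0.049]
contact_force: [0.1, -0.4, -1.3]
gripper_width: 0.498
```

```bash
python3 - <<'E'
from m import *
plan([.678,.044,.22],.128)
C,w=look('grip','wrist','w9',.178)
s=eyes.read_camera('scene'); cv2.imwrite('pics/s3.png',s[:,:,::-1])
S=cam('scene')
for m in eyes.masks_of('grip','scene')[:2]:
    ys,xs=np.nonzero(m['region']); (c,sz,a)=cv2.minAreaRect(np.c_[xs,ys].astype(np.float32)); print(m['score'],m['rect'],c,sz,a, ray(S,c,.168))
for P in [(.678,.044,.178),(.678,.044,.142)]: print(proj(S,P),proj(C,P))
a=cv2.resize(s[130:255,280:400,::-1],(480,500),interpolation=cv2.INTER_CUBIC)
b=cv2.resize(w[200:400,220:420,::-1],(300,300),interpolation=cv2.INTER_CUBIC)
b=cv2.copyMakeBorder(b,0,200,0,0,cv2.BORDER_CONSTANT)
cv2.imwrite('pics/c5.png',np.hstack([a,b]))
E
```

```text
t 13.02 pos [0.5223 0.0205 0.2262] yaw 0.126 F [ 0.1 -0.4 -1.3] M [-0.03  0.02  0.01] w 0.498 q7 1.64
turn [-0.002  0.01  -0.011]
shift now cm [ 0.77  0.37 15.73] | after turn [ 0.62  0.35 15.74]
0.55 [342.9, 155.3, 362.1, 170.3] (352.4230651855469, 161.61537170410156) (12.355315208435059, 21.376657485961914) 78.69007110595703 [0.66710108 0.03159504 0.168     ]
[352.15120854 155.23766276] [318.78950525 401.83662141]
[351.5982072  165.82119572] [317.99276294 364.31054304]
```

View pics/c5.png

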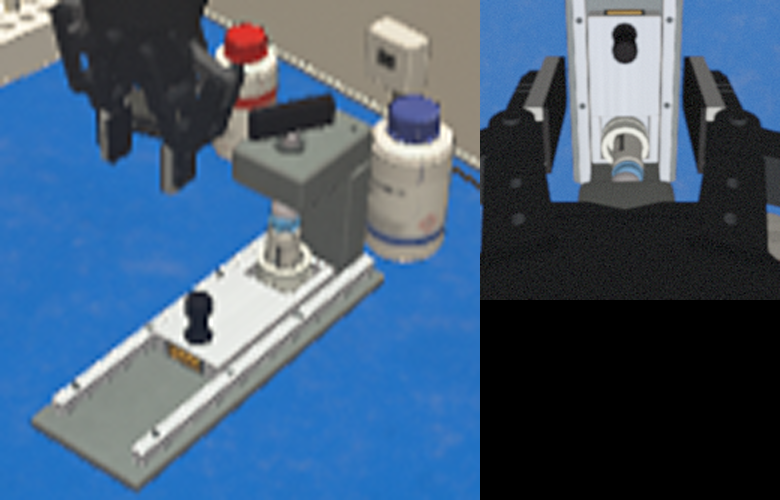

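The carriage is home with the vial under the spindle, and the tab is still in. The T-bar runs in the scene image from about (342.5,160.3) to (363.7,157.3).

```bash
python3 - <<'E'
from m import *
S=cam('scene')
a,b=ray(S,(342.5,160.3),.166),ray(S,(363.7,157.3),.166); print(a,b,np.linalg.norm(a-b),'bar angle',np.arctan2(*(b-a)[1::-1]),(a+b)/2)
d=eyes.read_camera('side'); D=cam('side')
print('side px',proj(D,(.678,.044,.168)))
u,v=proj(D,(.678,.044,.168)).astype(int)
for m in eyes.masks_of('grip','side')[:2]:
    ys,xs=np.nonzero(m['region']); print(m['score'],m['rect'],cv2.minAreaRect(np.c_[xs,ys].astype(np.float32)))
s=cv2.imread('pics/s3.png'); 
for n,im,C,c in (('scene',s,S,(353,160)),('side',d[:,:,::-1],D,(348,170))):
    g=im.max(2)[c[1]-14:c[1]+14,c[0]-16:c[0]+16]<60
    k,l,st,ce=cv2.connectedComponentsWithStats(g.astype(np.uint8)); i=1+np.argmax(st[1:,4])
    ys,xs=np.nonzero(l==i); xs=xs+c[0]-16; ys=ys+c[1]-14
    print(n,xs.min(),xs.max(),ys.min(),ys.max(),'centroid',xs.mean(),ys.mean(),ray(C,(xs.mean(),ys.mean()),.168))
    L=[ray(C,(xs[xs<=xs.min()+1].mean(),ys[xs<=xs.min()+1].mean()),.167),ray(C,(xs[xs>=xs.max()-1].mean(),ys[xs>=xs.max()-1].mean()),.167)]
    print(L[0].round(3),L[1].round(3),np.arctan2(*(L[1]-L[0])[1::-1]))
E
```

```text
[0.65345125 0.05670234 0.166     ] [0.70750816 0.02695306 0.166     ] 0.06170225853729634 bar angle -0.5030985266568341 [0.68047971 0.0418277  0.166     ]
side px [348.17926311 168.24750063]
0.72 [339.0, 164.7, 359.0, 178.4] ((348.0, 171.0), (10.0, 18.0), 90.0)
scene 342 363 154 164 centroid 352.2147651006711 159.00671140939596 [0.67569512 0.04087089 0.168     ]
[0.65  0.053 0.167] [0.705 0.03  0.167] -0.3973099861886385
side 339 355 167 171 centroid 347.9761904761905 169.04761904761904 [0.67506833 0.04034184 0.168     ]
[0.651 0.054 0.167] [0.696 0.032 0.167] -0.4408366548752526
```

Call:
{"fn": "apply_moves", "kwargs": {"travel": [[-0.3, 0.2, 3.8], [-0.3, 0, 3.8], [0, 0, 3.8], [0, 0, 2.8], [0, 0, 0.8], [0, 0, 0]], "turn": [[0, 0, 0], [0, 0, 0], [0, 0, 0], [0, 0, 0], [0.1, 0, 0], [0.1, 0, 0]], "grip": [0.5, 0.5, 0.5, 0.5, 0.5, 0.5]}}

```text
t: 13.82
eef_pos: [0.6672, 0.0406, 0.2159]
tool_rot: [0.699, 0.03, 0.714, -0.025]
contact_force: [0.7, 0.4, 1.0]
gripper_width: 0.497
```

Call:
{"fn": "apply_moves", "kwargs": {"travel": [[0, 0, 0], [0, 0, 0], [0, 0, 0], [0, 0, 0], [0, 0, 0], [0, 0, 0]], "turn": [[0.1, 0, 0], [0.1, 0, 0], [0.1, 0, 0], [0.05, 0, 0], [0, 0, 0], [0, 0, 0]], "grip": [0.5, 0.5, 0.5, 0.5, 0.5, 0.5]}}

```text
t: 14.32
eef_pos: [0.6652, 0.0409, 0.2043]
tool_rot: [0.677, 0.155, 0.702, -0.159]
contact_force: [-0.4, -0.8, 0.1]
gripper_width: 0.498
```

```bash
python3 - <<'E'
from m import *
plan([.677,.042,.20],-.43)
C,w=look('grip','wrist','w10',.178)
print(proj(C,(.677,.042,.178)))
cv2.imwrite('pics/c6.png',cv2.resize(w[120:320,220:420,::-1],(500,500),interpolation=cv2.INTER_CUBIC))
E
```

```text
t 14.32 pos [0.6652 0.0409 0.2043] yaw -0.449 F [-0.4 -0.8  0.1] M [ 0.   -0.02  0.05] w 0.498 q7 1.18
turn [-0.019 -0.034  0.013]
shift now cm [0.39 0.62 1.03] | after turn [0.43 0.6  1.03]
grip 0.79 [310. 203. 346. 307.] [49. 48. 51.] [0.6743 0.0449 0.178 ]
grip 0.56 [ 1. 12. 49. 69.] [168. 168. 170.] [ 0.5049 -0.0408  0.178 ]
[324.98728205 260.57540189]
```

View pics/c6.png

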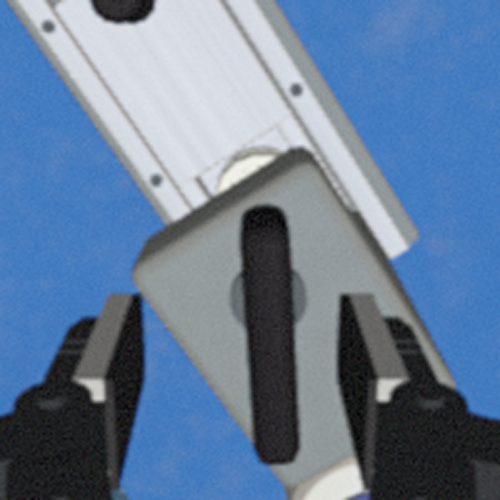

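The bar lies between the jaws, centred at about wrist (328.4,255) and within 0.05 rad of the jaw direction.

```bash
python3 - <<'E'
from h import *
C=cam('wrist')
a,b=ray(C,(326,206),.178),ray(C,(331,303),.178); c=ray(C,(328.4,255),.178); print(a,b,np.linalg.norm(a-b),np.arctan2(*(b-a)[1::-1]),(a+b)/2,c)
plan([*((a+b)/2)[:2],.171],-.42)
E
```

```text
[0.64650687 0.05706171 0.178     ] [0.7052968  0.03290428 0.178     ] 0.06355971540508307 -0.389877025059211 [0.67590184 0.044983   0.178     ] [0.67472957 0.0453838  0.178     ]
t 14.42 pos [0.6652 0.0409 0.2046] yaw -0.449 F [ 0.9  0.4 -0.2] M [ 0.06 -0.05  0.05] w 0.501 q7 1.18
turn [-0.029 -0.033  0.013]
shift now cm [3.32 0.88 0.9 ] | after turn [3.36 0.81 0.81]
```

Call:
{"fn": "apply_moves", "kwargs": {"travel": [[0, 0.8, 1.0], [0, 0, 0], [1.2, 0, 0], [1.2, 0, 0], [0.6, 0, 0], [0, 0, 0]], "turn": [[-0.05, -0.033, 0.013], [0, 0, 0], [0, 0, 0], [0, 0, 0], [0, 0, 0], [0, 0, 0]], "grip": [0.5, 0.5, 0.5, 0.5, 0.5, 0.5]}}

```text
t: 14.92
eef_pos: [0.6764, 0.043, 0.1704]
tool_rot: [0.692, 0.14, 0.694, -0.139]
contact_force: [-0.8, -0.7, -0.1]
gripper_width: 0.499
```

```bash
python3 - <<'E'
from h import *
plan([.6765,.0435,.171],-.395)
E
```

```text
t 14.92 pos [0.6764 0.043  0.1704] yaw -0.397 F [-0.8 -0.7 -0.1] M [0.05 0.06 0.  ] w 0.499 q7 1.23
turn [-0.002 -0.003  0.   ]
shift now cm [-0.06  0.05 -0.01] | after turn [-0.06  0.05 -0.01]
```

Call:
{"fn": "apply_moves", "kwargs": {"travel": [[0, 0, 0], [0, 0, 0], [0, 0, 0], [0, 0, 0], [0, 0, 0]], "turn": [[0, 0, 0], [0, 0, 0], [0, 0, 0], [0, 0, 0], [0, 0, 0]], "grip": [0.95, 0.95, 0.95, 0.95, 0.95], "newtons": 40}}

```text
t: 15.33
eef_pos: [0.6757, 0.0434, 0.169]
tool_rot: [0.691, 0.14, 0.695, -0.14]
contact_force: [0.7, -0.4, -2.3]
gripper_width: 0.133
```

```bash
cat > tab.py <<'E'
from h import *
plan([.6765,.0435,.170],0)
P=[]
for n in ('scene','side'):
    im=eyes.read_camera(n); C=cam(n); cv2.imwrite(f'pics/tab_{n}_{len(__import__("glob").glob(f"pics/tab_{n}_*"))}.png',im[:,:,::-1])
    # tab region: carriage front face centre ~ post - 20mm
    u,v=proj(C,(.556,.028,.02)).round().astype(int); c=im[v-9:v+10,u-12:u+13].astype(int)
    f=f'ref_{n}.npy'
    import os
    if not os.path.exists(f): np.save(f,c)
    r=np.load(f); d=np.abs(c-r).max(2); print(n,(u,v),'changed px',(d>40).sum(),'max',d.max())
    P.append(cv2.resize(c.astype(np.uint8)[:,:,::-1],(375,285),interpolation=cv2.INTER_CUBIC))
cv2.imwrite('pics/tabview.png',np.hstack(P))
E
python3 tab.py
```

```text
t 15.33 pos [0.6757 0.0434 0.169 ] yaw -0.398 F [ 0.7 -0.4 -2.3] M [ 0.03 -0.07  0.04] w 0.133 q7 1.23
turn [-0.398 -0.006 -0.   ]
shift now cm [-0.1   0.04  0.07] | after turn [-0.1   0.01  0.08]
scene (np.int64(324), np.int64(220)) changed px 0 max 0
side (np.int64(317), np.int64(214)) changed px 0 max 0
```

Call:
{"fn": "apply_moves", "kwargs": {"travel": [[0, 0, 0], [0, 0, 0], [0, 0, 0], [0, 0, 0], [0, 0, 0]], "turn": [[0.1, 0, 0], [0.1, 0, 0], [0.1, 0, 0], [0.1, 0, 0], [0.1, 0, 0]], "grip": [0.95, 0.95, 0.95, 0.95, 0.95]}}

```text
t: 15.85
eef_pos: [0.6763, 0.0443, 0.169]
tool_rot: [0.633, 0.313, 0.636, -0.312]
contact_force: [1.5, -0.3, -4.1]
gripper_width: 0.132
```

```bash
python3 tab.py
```

```text
t 15.85 pos [0.6763 0.0443 0.169 ] yaw -0.915 F [ 1.5 -0.3 -4.1] M [ 0.03 -0.26  0.1 ] w 0.132 q7 0.79
turn [-0.915 -0.005 -0.001]
shift now cm [-0.1  -0.03  0.07] | after turn [-0.1  -0.08  0.02]
scene (np.int64(324), np.int64(220)) changed px 0 max 3
side (np.int64(317), np.int64(214)) changed px 0 max 10
```

View pics/tabview.png

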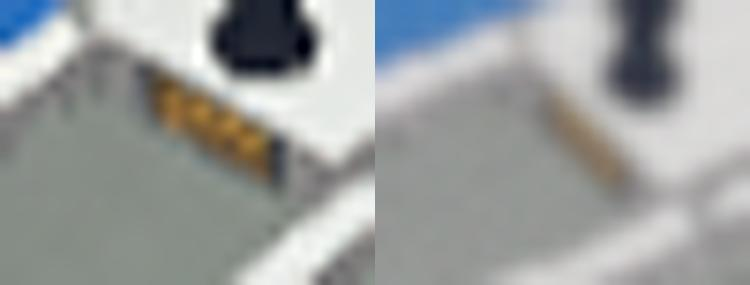

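The tab area sits well inside both crops. An orange plate shows in the front face, and nothing has changed so far.

Call:
{"fn": "apply_moves", "kwargs": {"travel": [[0, 0, 0], [0, 0, 0], [0, 0, 0], [0, 0, 0], [0, 0, 0]], "turn": [[0.1, 0, 0], [0.1, 0, 0], [0.1, 0, 0], [0.1, 0, 0], [0.1, 0, 0]], "grip": [0.95, 0.95, 0.95, 0.95, 0.95]}}

```text
t: 16.37
eef_pos: [0.6772, 0.0447, 0.1691]
tool_rot: [0.537, 0.459, 0.54, -0.458]
contact_force: [2.6, -0.2, -3.8]
gripper_width: 0.137
```

```bash
python3 tab.py
```

```text
t 16.37 pos [0.6772 0.0447 0.1691] yaw -1.41 F [ 2.6 -0.2 -3.8] M [ 0.07 -0.28  0.16] w 0.137 q7 0.37
turn [-1.41  -0.004 -0.002]
shift now cm [-0.09 -0.09  0.1 ] | after turn [-0.09 -0.12 -0.07]
scene (np.int64(324), np.int64(220)) changed px 0 max 3
side (np.int64(317), np.int64(214)) changed px 0 max 8
```

Call:
{"fn": "apply_moves", "kwargs": {"travel": [[0, 0, 0], [0, 0, 0]], "turn": [[0.1, 0, 0], [0.1, 0, 0]], "grip": [0.95, 0.95]}}

```text
t: 16.63
eef_pos: [0.6776, 0.0447, 0.1691]
tool_rot: [0.492, 0.508, 0.494, -0.506]
contact_force: [2.2, -1.3, -4.1]
gripper_width: 0.133
```

```bash
python3 tab.py
```

```text
t 16.63 pos [0.6776 0.0447 0.1691] yaw -1.599 F [ 2.2 -1.3 -4.1] M [ 0.13 -0.37  0.19] w 0.133 q7 0.21
turn [-1.599 -0.003 -0.002]
shift now cm [-0.09 -0.11  0.13] | after turn [-0.09 -0.12 -0.11]
scene (np.int64(324), np.int64(220)) changed px 0 max 12
side (np.int64(317), np.int64(214)) changed px 0 max 14
```

Call:
{"fn": "apply_moves", "kwargs": {"travel": [[0, 0, 0]], "turn": [[0.1, 0, 0]], "grip": [0.95]}}

```text
t: 16.82
eef_pos: [0.6778, 0.0447, 0.1691]
tool_rot: [0.468, 0.53, 0.47, -0.528]
contact_force: [2.5, 0.3, -4.2]
gripper_width: 0.132
```

```bash
python3 tab.py
```

```text
t 16.82 pos [0.6778 0.0447 0.1691] yaw -1.69 F [ 2.5  0.3 -4.2] M [ 0.15 -0.53  0.16] w 0.132 q7 0.13
turn [-1.69  -0.003 -0.002]
shift now cm [-0.09 -0.11  0.13] | after turn [-0.09 -0.12 -0.13]
scene (np.int64(324), np.int64(220)) changed px 0 max 12
side (np.int64(317), np.int64(214)) changed px 0 max 9
```

Call:
{"fn": "apply_moves", "kwargs": {"travel": [[0, 0, 0]], "turn": [[0.1, 0, 0]], "grip": [0.95]}}

```text
t: 17.0
eef_pos: [0.678, 0.0447, 0.1691]
tool_rot: [0.443, 0.552, 0.444, -0.55]
contact_force: [2.6, -1.4, -4.4]
gripper_width: 0.129
```

```bash
python3 tab.py
```

```text
t 17.0 pos [0.678  0.0447 0.1691] yaw -1.786 F [ 2.6 -1.4 -4.4] M [ 0.05 -0.51  0.2 ] w 0.129 q7 0.05
turn [-1.786 -0.003 -0.002]
shift now cm [-0.09 -0.12  0.15] | after turn [-0.09 -0.12 -0.15]
scene (np.int64(324), np.int64(220)) changed px 0 max 11
side (np.int64(317), np.int64(214)) changed px 0 max 12
```

Call:
{"fn": "apply_moves", "kwargs": {"travel": [[0, 0, 0]], "turn": [[0.1, 0, 0]], "grip": [0.95]}}

```text
t: 17.18
eef_pos: [0.6782, 0.0446, 0.1691]
tool_rot: [0.416, 0.572, 0.417, -0.571]
contact_force: [2.9, -0.0, -5.2]
gripper_width: 0.133
```

```bash
python3 tab.py
```

```text
t 17.18 pos [0.6782 0.0446 0.1691] yaw -1.882 F [ 2.9 -0.  -5.2] M [ 0.1  -0.62  0.2 ] w 0.133 q7 -0.03
turn [-1.882 -0.002 -0.002]
shift now cm [-0.09 -0.13  0.15] | after turn [-0.09 -0.11 -0.17]
scene (np.int64(324), np.int64(220)) changed px 0 max 12
side (np.int64(317), np.int64(214)) changed px 0 max 11
```

Call:
{"fn": "apply_moves", "kwargs": {"travel": [[0, 0, 0]], "turn": [[0.1, 0, 0]], "grip": [0.95]}}

```text
t: 17.37
eef_pos: [0.6784, 0.0446, 0.1691]
tool_rot: [0.388, 0.591, 0.389, -0.59]
contact_force: [3.2, -1.6, -5.0]
gripper_width: 0.134
```

```bash
python3 tab.py
```

```text
t 17.37 pos [0.6784 0.0446 0.1691] yaw -1.977 F [ 3.2 -1.6 -5. ] M [ 0.07 -0.74  0.2 ] w 0.134 q7 -0.11
turn [-1.977 -0.002 -0.003]
shift now cm [-0.09 -0.13  0.17] | after turn [-0.09 -0.11 -0.19]
scene (np.int64(324), np.int64(220)) changed px 2 max 59
side (np.int64(317), np.int64(214)) changed px 25 max 78
```

View pics/tabview.png

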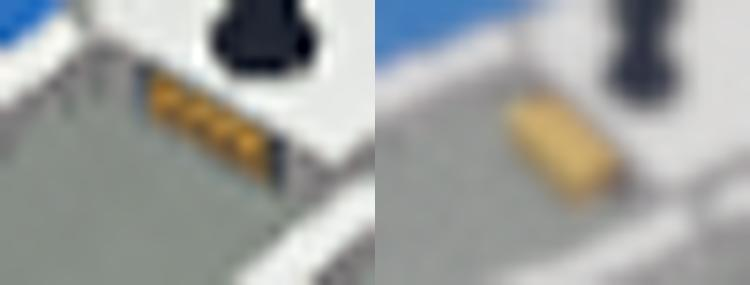

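The side view, taken 0.05 s after the scene view, shows the tab sprung out. I'll stop here and release.

Call:
{"fn": "apply_moves", "kwargs": {"travel": [[0, 0, 0], [0, 0, 0], [0, 0, 0], [0, 0, 0], [-2, 0, 0], [-3, 0, 0], [-3, 0, 0], [-3, 0, 0]], "turn": [[0, 0, 0], [0, 0, 0], [0, 0, 0], [0, 0, 0], [0, 0, 0], [0, 0, 0], [0, 0, 0], [0, 0, 0]], "grip": [0.5, 0.5, 0.5, 0.5, 0.5, 0.5, 0.5, 0.5]}}

```text
t: 18.13
eef_pos: [0.6726, 0.0449, 0.276]
tool_rot: [-0.391, -0.582, -0.399, 0.591]
contact_force: [0.4, 0.1, -0.6]
gripper_width: 0.503
```

Call:
{"fn": "apply_moves", "kwargs": {"travel": [[0, 0, 0], [0, 0, 0], [0, 0, 0]], "turn": [[0, 0, 0], [0, 0, 0], [0, 0, 0]], "grip": [0.5, 0.5, 0.5]}}

```text
t: 18.38
eef_pos: [0.6757, 0.0437, 0.2846]
tool_rot: [-0.394, -0.585, -0.398, 0.587]
contact_force: [-0.0, 0.3, -0.1]
gripper_width: 0.5
```

```bash
python3 tab.py; python3 - <<'E'
import cv2,numpy as np,glob
k=len(glob.glob('pics/tab_scene_*'))-1
a=cv2.imread(f'pics/tab_scene_{k}.png')[125:255,270:400]; b=cv2.imread(f'pics/tab_side_{k}.png')[135:245,280:390]
cv2.imwrite('pics/fin.png',np.hstack([cv2.resize(x,(390,390),interpolation=cv2.INTER_CUBIC) for x in (a,b)]))
E
```

```text
t 18.38 pos [0.6757 0.0437 0.2846] yaw -1.953 F [-0.   0.3 -0.1] M [ 0.03  0.   -0.04] w 0.5 q7 -0.15
turn [-1.953 -0.008  0.003]
shift now cm [11.46  0.16  0.  ] | after turn [11.46 -0.02  0.08]
scene (np.int64(324), np.int64(220)) changed px 51 max 127
side (np.int64(317), np.int64(214)) changed px 26 max 78
```

View pics/fin.png

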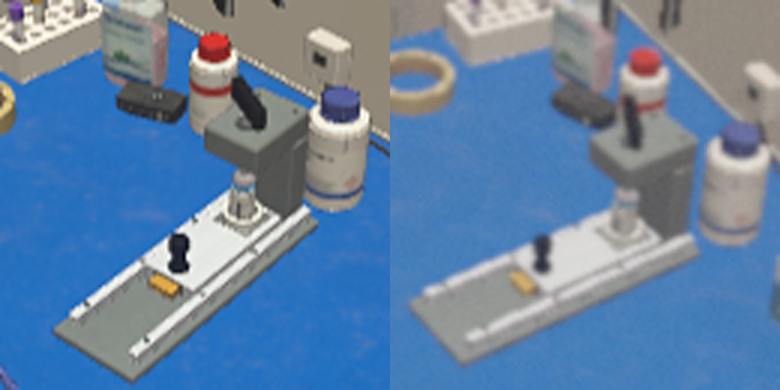

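The tab is out, the vial is clamped upright and intact, the handle is free and the carriage is home. Handing in.

```bash
python3 -c "
from station import bot
print(bot.hand_in())"
```

```text
the job is handed in; nothing more can be done
None
```

The job is done and handed in at about 18 s of robot time, well under the 72 s limit. I stood the blue-capped white vial in the nest and pushed the carriage to its stop, where the push force rose from about 3 N to 14 N. I then turned the T-handle clockwise about 1.58 rad, released it as soon as the tab popped, and lifted clear.

**Last checks:** After release, the scene and side pictures both showed the tab out, the vial upright and whole under the foot, and the carriage home. The contact force was about 0 N, so nothing was touching.

**What disagreed:**
- **Nest position:** my estimates differed by about 5 mm between cameras. I averaged them and checked the fit in both pictures before lowering the vial.
- **Tab at the pop:** the scene picture still showed the tab in, while the side picture 0.05 s later showed it out. Both agreed after release.
- **Tab colour:** the tab looks orange in the pictures, not the plain metal described.
- **Bystanders:** I touched none that I know of, but I did not measure their positions again at the end.

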